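# Put the sample jar away in the push-to-open drawer

### The arm

A 7-joint arm with a two-finger parallel gripper is mounted at the origin on the work surface. World frame = base frame: x ahead of the robot, y to its left, z up, the work surface at z = 0. Lengths are in m, angles in rad, forces in N, time in s.
With the tool pointing down it reaches from about 0.35 to 0.9 m from the base axis. Payload 19.9 kg.
Tool frame: the origin (TCP) lies midway between the tips of the shut fingers; the grasp point (between the pads) lies 19 mm behind it (bot.grip_depth is the distance from the TCP to the grasp point, in m); z points along the fingers, y is the direction in which the jaws open and shut (so a half turn about z gives the same grasp; the last joint's range is limited). The gripper opens to 85 mm and grips with 20 to 120 N. Pads are 22 mm wide; open, the fingers measure 114 mm over their backs; the gripper's body (76 mm by 85 mm) begins 54 mm behind the grasp point. The pads swing forward as they close: fully open they stand 13 mm farther back than shut.
Start: joints at [-1.385, 0.417, -0.01, 1.614, 0.005, 1.111, -0.053], TCP at [0.141, 0.609, 0.231] pointing down, gripper open.
Joint ranges: [-2.81, 2.81], [-0.39, 2.02], [-1.27, 1.25], [0.06, 2.57], [-1.19, 4.33], [0.19, 2], [-2.82, 2.82]. Speed limits (rad/s): [1.89, 1.89, 2.39, 2.39, 3.01, 3.01, 3.01].

### API

Orientations are given as a unit quaternion [w, x, y, z].
In Python, from plant import bot, cams gives the robot as it stands.
- The arm moves only by the tool drive_tool, never from a script. Its arguments are lists of equal length, an entry for each row: "linear": the shift along the tool's x, y, z in mm, a list of three; "spin": the turn about the tool's z in degrees; "fingers": the finger opening in mm, from 0 to 85.4. A call has 1 to 20 rows; each row is the pose to reach, as a shift and turn from the pose measured when the call began, along the tool's axes at that moment; what a row does not reach only later rows make up. A row lasts 1/8 s, in which the tool goes at most 62.5 mm and 10.7 degrees, less where a joint would pass 70% of its speed; a pose out of reach is approached as far as the arm can. A call with a gripper value outside its range is refused whole. The fingers move at their own pace and stop on an object; "newtons" is the grip in N (left out, the last holds). Time passes only in rows, so rows that repeat a pose let the fingers close. It gives the time, the measured TCP pose, the force and the opening at its end, in the units of the state.
- bot.state(): the state, without advancing time (a new reading comes with each control period).
- cams.get_image(name): name is "side" or "top" or "wrist"; returns the picture (420x560x3 uint8, red, green, blue); there is no depth.
- cams.get_calibration(name): a dict with "fx", "fy", "cx", "cy" (pixels), "world_from_camera" (4x4, takes a point from camera to world coordinates); the wrist camera has in their place "mount" (4x4, takes a point from camera to tool coordinates, whose origin is the TCP and whose axes are the flange's). Camera axes: x right, y up, looking along -z (the intrinsics and any distortion apply to the point x, -y, -z); pixel columns grow to the right and rows downward; lengths in m; the calibration is good to about 2 mm. A picture is of the moment at which its call begins: read the wrist's pose just before it. get_calibration takes no time and is no camera call.
- bot.finish_job(): hands the job in, once; it reports no verdict.
The state is a dict: "t": time; "qpos": joint angles; "dq": joint speeds; "tau": joint torques, N m; "position": TCP position; "ee_rot": TCP orientation; "wrist_force": force on the tool from outside, world axes, zero at the start; "wrist_torque": the same for the moment, N m; "width": finger opening in m.
Only numpy, scipy, OpenCV 4.12 (cv2) and the standard library are available. Lean on these libraries where they do the work, as an engineer would, in place of code of your own. Each camera call takes 0.05 s, during which the arm holds its last target.

### The job

Press the front of the little bench cabinet's drawer gently inward so that its touch latch lets go and the drawer springs open, stand the small jar upright in the drawer, then press the drawer shut again until the latch holds it. Never press hard (keep well below 24 N: stop as soon as you feel the latch bottom), and leave the big jar, the valve and the wrench where they are.

Things in the scene. Friction and masses are not known exactly. Their poses are not given: they have to be found in the camera images.
- cabinet: Fixed wooden bench cabinet, 240 deep (x), 220 wide (y), 115 high; origin at the centre of its underside. Its -x side is the drawer side and faces the robot, turned by its yaw; place and yaw vary. A 50 high jar on the drawer floor passes under its top. Latch feel: press slowly (10 to 20 mm/s) until the force has clearly risen above the spring (to about 11 to 13 N), then back off; 24 N damages it.
- drawer_front (a point): Middle of the drawer front's outer face (round steel push plate, 32 across), 70 above the work surface; moves with the drawer, axes as the cabinet's: pressing inward is along +x. Plain wooden panel, no handle, 190 wide (y), 13 to 101 above the work surface, 20 thick; latched, its face stands 18 proud of the carcass.
- drawer (a joint): Travel, m: 0 latched, 0.085 sprung open, negative pressed in. Spring pushes out, 7 N shut to 2 N open. Push-push latch: press in past its trip point and release to open; push back from fully open past trip and release to relatch at 0. Trip varies unseen: opening 4 to 14 mm inward of 0, relatching 5 to 15; 1 to 2 mm further the latch bottoms and force climbs steeply. Before that under 9 N.
- drawer_bay (a point): Point on the drawer's inner floor, 28 above the work surface, mid of the part lying free before the carcass when the drawer is open; moves with the drawer, axes as the cabinet's. Free floor then 85 (x) by 170 (y), between the front panel's back (top 101 above work surface), the carcass (115 high) and two low side walls (tops 26 above the drawer floor).
- small_jar: Small amber sample jar with steel lid, 44 diameter (lid 45), 50 high, about 0.11 kg; origin at the centre of its underside, z up. It stands on the work surface, left or right of the cabinet.
- big_jar: Bystander: big amber jar with steel lid, 72 diameter, 92 high; origin at the centre of its underside. Leave it alone.
- valve: Bystander: small brass valve with black lever, about 60 x 85 x 43 high, on the work surface to the left of the cabinet; origin at its underside. Leave it alone.
- wrench: Bystander: steel wrench 120 long lying flat on the work surface to the right of the cabinet. Leave it alone.
Things that resemble listed ones, but are neither listed nor needed, are in the scene too. Leave any purple look-alike of the small_jar alone.

How it is judged:
On the way, in this order (a step that is already met when the one before it is completed fails the run):
1. the latch has let go and the drawer has sprung open (value of joint drawer above 0.07 m), for 0.2 s.
2. the small jar stands upright on the floor of the open drawer, let go (x of small_jar in the frame of drawer_bay between -0.03 and 0.125 m and y of small_jar in the frame of drawer_bay between -0.07 and 0.07 m and z of small_jar in the frame of drawer_bay between -0.004 and 0.005 m and angle between small_jar's own z axis and vertical below 0.12 rad and value of joint drawer above 0.05 m and contact force between the fingers and small_jar below 0.2 N), for 0.2 s.
At the end, for the whole second after the job is handed in: The drawer is shut and held by its latch (joint within 3 mm of 0) with nothing pressing on it, and the small jar stands upright (within 0.12 rad) and at rest on the drawer's floor, inside the drawer (x of small_jar in the frame of drawer_bay between -0.03 and 0.125 m and y of small_jar in the frame of drawer_bay between -0.07 and 0.07 m and z of small_jar in the frame of drawer_bay between -0.004 and 0.005 m and angle between small_jar's own z axis and vertical below 0.12 rad and value of joint drawer between -0.003 and 0.003 m and linear speed of small_jar below 0.02 m/s); the robot touches nothing.
It fails at once if the robot presses on the drawer with more than 24 N (contact force between any of the arm, the fingers and drawer above 24 N).
It fails at once if a bystander (big jar, valve or wrench) is moved by more than 30 mm (distance of any of big_jar, valve, wrench from where it was at the start of the episode above 0.03 m).
It also fails if it takes over 72 s, if anything falls off the work surface, if the arm or the gripper's body presses on something with over 40 N, if the wrist force passes 120 N, or if a joint passes its speed limit or range.

## Working session

There is one attempt and no reset: what is moved stays moved. The work goes in short steps, Python scripts to look and compute and a tool call to move; the robot and the scene stay as the last step left them, time stands still between calls to the robot, and variables do not carry over. Pictures are saved under pics/ and viewed, and the job is handed in when it is done.

Besides the shell and the picture viewer there is one more tool, called after "Emit:" as name([rows], argument=value, ...), one row to a line, values as JSON. drive_tool: Moves the arm, as the interface text tells. Its arguments: {"type":"object","properties":{"linear":{"type":"array"},"spin":{"type":"array"},"fingers":{"type":"array"},"newtons":{"type":"number"}},"required":["linear","spin","fingers"]}

```bash
ls; mkdir -p pics
python3 - <<'E'
from plant import bot,cams
import cv2,json
s=bot.state()
print({k:s[k] for k in('t','position','ee_rot','wrist_force','width')})
for n in('side','top','wrist'):
    c=cams.get_calibration(n); print(n,c)
    cv2.imwrite(f'pics/a_{n}.png',cams.get_image(n)[:,:,::-1])
E
```

```text
pics
{'t': 0.0, 'position': array([0.14048243, 0.6086291 , 0.2306577 ]), 'ee_rot': array([-1.79078556e-05,  1.13146674e-01,  9.93578097e-01, -6.27819141e-04]), 'wrist_force': array([-0.37184842, -0.77137121, -0.84289553]), 'width': 0.08544948611703379}
side {'fx': 523.7801785083559, 'fy': 523.7801785083559, 'cx': 278.0703582994907, 'cy': 209.49856490371704, 'world_from_camera': array([[ 0.73770065,  0.48134284, -0.47339922, -0.04816923],
       [-0.67512433,  0.52365586, -0.51960724, -0.6758852 ],
       [-0.00221094,  0.70291793,  0.71126753,  0.98550011],
       [ 0.        ,  0.        ,  0.        ,  1.        ]])}
top {'fx': 382.97493171771305, 'fy': 382.97493171771305, 'cx': 276.9861887195229, 'cy': 213.3375923662959, 'world_from_camera': array([[-0.02232857,  0.99750298, -0.06700177,  0.48626683],
       [-0.9996875 , -0.02303046, -0.00972145,  0.0143556 ],
       [-0.01124026,  0.06676377,  0.9977055 ,  1.06366164],
       [ 0.        ,  0.        ,  0.        ,  1.        ]])}
wrist {'fx': 294.2019136970287, 'fy': 294.2019136970287, 'cx': 282.0474980916752, 'cy': 206.6751626298073, 'mount': array([[ 8.72851879e-04,  9.47755446e-01,  3.18996633e-01,
         8.16694644e-02],
       [ 9.99999453e-01, -6.43165446e-04, -8.25362464e-04,
         2.96923134e-04],
       [-5.77074158e-04,  3.18997179e-01, -9.47755489e-01,
        -1.43530076e-01],
       [ 0.00000000e+00,  0.00000000e+00,  0.00000000e+00,
         1.00000000e+00]])}
```

View pics/a_top.png

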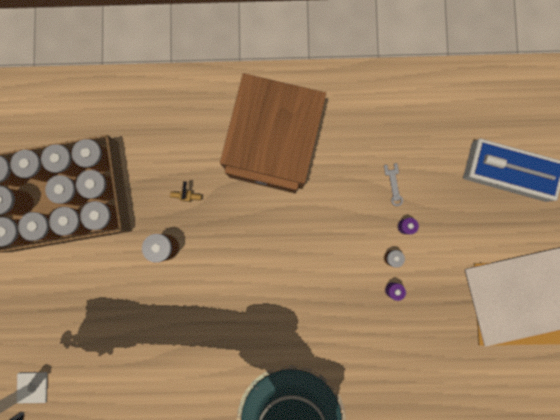

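View pics/a_side.png

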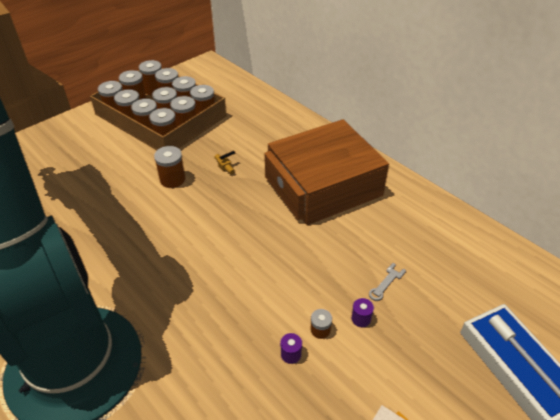

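View pics/a_wrist.png

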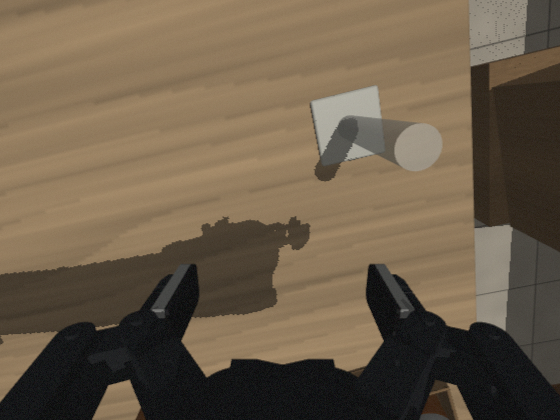

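The top view shows the cabinet (top face about (243,74), (326,94), (300,188), (222,163)), and the small jar at (396,258) between purple look-alikes at (409,226) and (397,291). It also shows the big jar at (156,247), the valve at (186,192) and the wrench at (394,185). The wrist view sees only bench. I'll zoom in for precise pixels.

```bash
cat > h.py <<'E'
import numpy as np
from scipy.spatial.transform import Rotation as R
from plant import bot,cams
def ray(n,u,v,T=None):
    c=cams.get_calibration(n); T=c['world_from_camera'] if T is None else T
    d=np.array([(u-c['cx'])/c['fx'],-(v-c['cy'])/c['fy'],-1.]);return T[:3,3],T[:3,:3]@d
def atz(n,u,v,z,T=None):
    o,d=ray(n,u,v,T);return o+d*(z-o[2])/d[2]
def proj(n,p,T=None):
    c=cams.get_calibration(n); T=c['world_from_camera'] if T is None else T
    q=T[:3,:3].T@(np.asarray(p)-T[:3,3]);return c['cx']-c['fx']*q[0]/q[2],c['cy']+c['fy']*q[1]/q[2]
def pose():
    s=bot.state();q=s['ee_rot'];return s['position'],R.from_quat([q[1],q[2],q[3],q[0]]).as_matrix(),s
def wristT():
    p,M,s=pose();T=np.eye(4);T[:3,:3]=M;T[:3,3]=p;return T@cams.get_calibration('wrist')['mount']
E
python3 - <<'E'
import cv2
t=cv2.imread('pics/a_top.png');s=cv2.imread('pics/a_side.png')
a=cv2.resize(t[60:200,200:350],None,fx=4,fy=4,interpolation=cv2.INTER_CUBIC)
b=cv2.resize(t[210:310,360:440],None,fx=5,fy=5,interpolation=cv2.INTER_CUBIC)
c=cv2.resize(s[110:230,250:400],None,fx=5,fy=5,interpolation=cv2.INTER_CUBIC)
cv2.imwrite('pics/z1.png',a);cv2.imwrite('pics/z2.png',b);cv2.imwrite('pics/z3.png',c)
cv2.imwrite('pics/z4.png',cv2.resize(s[290:370,270:390],None,fx=5,fy=5,interpolation=cv2.INTER_CUBIC))
E
```

```text
(no output)
```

View pics/z1.png

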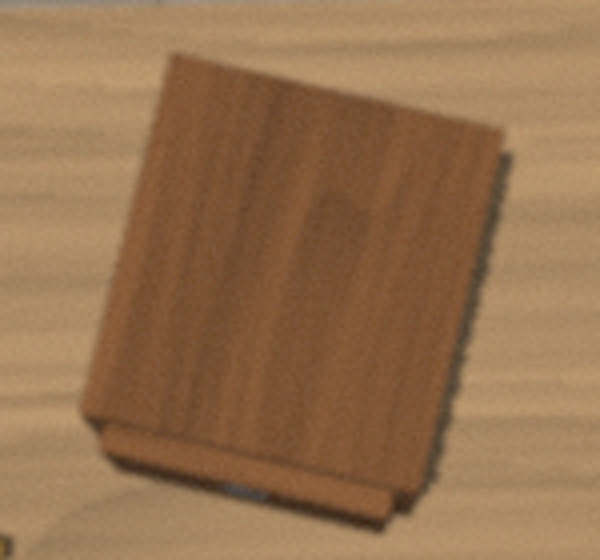

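View pics/z2.png

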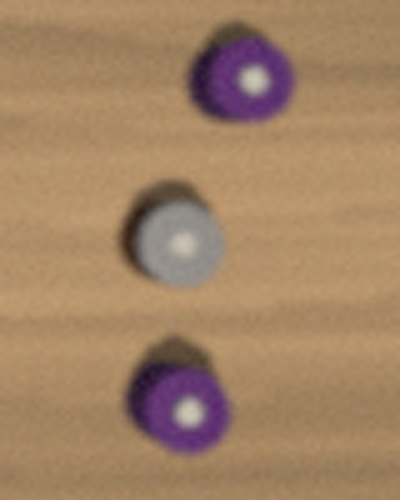

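View pics/z3.png

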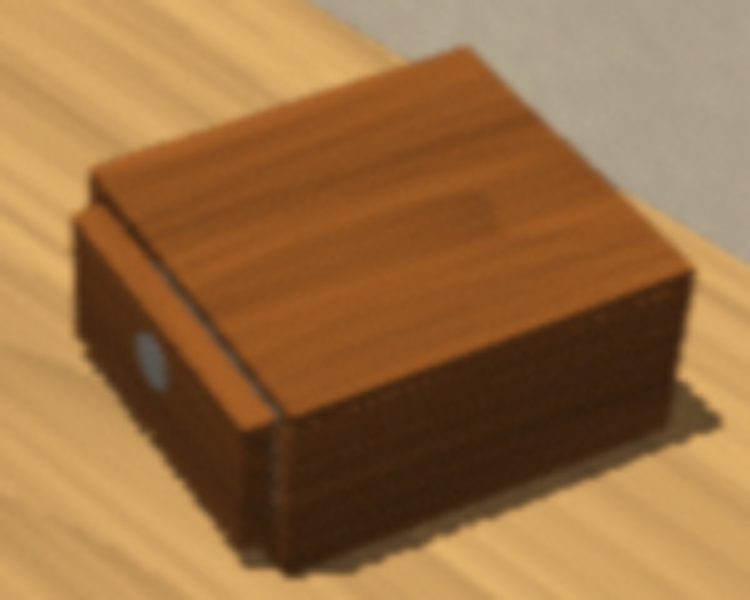

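View pics/z4.png

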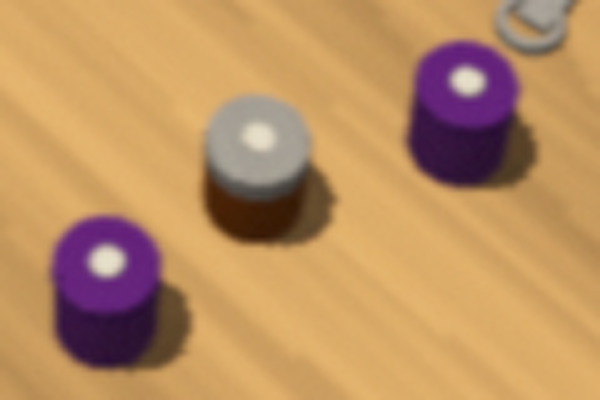

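In the zooms, the carcass top corners are at about (172,54), (504,130), (412,497) and (82,412). The push plate is at about (152,360) in the side crop. The jar lid centre is at (182,243) in the top crop and (258,140) in the side crop.

Run:
```python
from h import *
f=lambda x,k,o:o+(x+.5)/k-.5
P=np.array([atz('top',f(x,4,200),f(y,4,60),.115) for x,y in[(172,54),(504,130),(412,497),(82,412)]])
Q=np.array([atz('side',f(x,5,250),f(y,5,110),.115) for x,y in[(470,45),(693,270),(290,417),(92,172)]])
for C in(P,Q):
    print(C.round(4)[:,:2].tolist(), [round(np.linalg.norm(C[i]-C[i-1]),4) for i in range(4)],C.mean(0).round(4))
    m=C[0]+C[1]-C[2]-C[3]; l=C[0]+C[3]-C[1]-C[2]
    print('yaw',np.arctan2(m[1],m[0]),np.arctan2(-l[0],l[1]))
# joint fit of x,y,yaw
from scipy.optimize import least_squares
loc=np.array([[.12,.11],[.12,-.11],[-.12,-.11],[-.12,.11]])
def res(v,C):
    c,s=np.cos(v[2]),np.sin(v[2]); return (loc@np.array([[c,s],[-s,c]])+v[:2]-C[:,:2]).ravel()
for C in (P,Q,(P+Q)/2):
    r=least_squares(res,[.7,0,-.2],args=(C,)); print('fit',r.x.round(4),'rms',np.sqrt(np.mean(r.fun**2)).round(4))
v=r.x
ex=np.array([np.cos(v[2]),np.sin(v[2])]); ey=np.array([-ex[1],ex[0]])
print('front',v[:2]-ex*.138)
# push plate from side ray intersect plane face
o,d=ray('side',f(152,5,250),f(360,5,110)); n=np.r_[ex,0]; p0=np.r_[v[:2]-ex*.138,.07]
print('plate',o+d*((p0-o)@n)/(d@n))
for n,pts,k,o2 in(('top',dict(jar=(182,243),pu=(243,80),pl=(182,408)),5,(360,210)),('side',dict(jar=(258,143),pu=(466,84),pl=(106,264)),5,(270,290))):
    for a,(x,y) in pts.items(): print(n,a,atz(n,f(x,k,o2[0]),f(y,k,o2[1]),.05).round(4))
print('big',atz('top',156.5,247.5,.092),'valve',atz('top',186,193,.03),'wrench',atz('top',394,167,0),atz('top',397,203,0))
p,M,s=pose();print(M.round(3))
```

```text
[[0.9099, 0.1031], [0.8547, -0.1064], [0.6221, -0.042], [0.6808, 0.1634]] [np.float64(0.237), np.float64(0.2167), np.float64(0.2414), np.float64(0.2136)] [0.7669 0.0295 0.115 ]
yaw -0.2638191176265907 -0.26776575649003015
[[0.9104, 0.1008], [0.8498, -0.1088], [0.6214, -0.0469], [0.6772, 0.1593]] [np.float64(0.2405), np.float64(0.2182), np.float64(0.2367), np.float64(0.2136)] [0.7647 0.0261 0.115 ]
yaw -0.2552010019159263 -0.2729474535333688
fit [ 0.7669  0.0295 -0.2656] rms 0.002
fit [ 0.7647  0.0261 -0.2632] rms 0.0021
fit [ 0.7658  0.0278 -0.2644] rms 0.0019
front [0.632603   0.06389301]
plate [0.63248182 0.06344548 0.07141509]
top jar [ 0.4292 -0.2853  0.05  ]
top pu [ 0.514 -0.321  0.05 ]
top pl [ 0.3437 -0.2816  0.05  ]
side jar [ 0.4257 -0.2881  0.05  ]
side pu [ 0.5117 -0.3274  0.05  ]
side pl [ 0.34   -0.2865  0.05  ]
big [0.47173888 0.33135318 0.092     ] valve [0.61687358 0.27082063 0.03      ] wrench [ 0.67999671 -0.30537499  0.        ] [ 0.57878415 -0.30936934  0.        ]
[[-0.974  0.225 -0.   ]
 [ 0.225  0.974 -0.001]
 [-0.    -0.001 -1.   ]]
```

```bash
cat >> h.py <<'E'
YAW=-0.2644; CX=np.array([0.7658,0.0278]); ex=np.array([np.cos(YAW),np.sin(YAW)]); ey=np.array([-ex[1],ex[0]])
def cab(x,y,z): return np.r_[CX+ex*x+ey*y,z]
def shift(p,yawx=None):
    """tool shift mm to world p, spin deg for tool x axis to point along -ex"""
    q,M,s=pose(); d=M.T@(np.asarray(p)-q)*1000
    tgt=np.r_[-ex,0] if yawx is None else np.array([np.cos(yawx),np.sin(yawx),0])
    l=M.T@tgt; return d.round(1), round(np.degrees(np.arctan2(l[1],l[0])),2)
def loc(p): d=np.asarray(p)[:2]-CX; return np.array([d@ex,d@ey])
E
python3 - <<'E'
from h import *
print(cab(-.138-.05,0,.062)); print(shift(cab(-.138-.05,0,.231)),shift(cab(-.138-.05,0,.062)))
E
```

```text
[0.5843331  0.07693007 0.062     ]
(array([-5.521e+02, -4.184e+02,  2.000e-01]), np.float64(2.16)) (array([-552.1, -418.2,  169.2]), np.float64(2.16))
```

Emit:
drive_tool([
  [-20, -15, 0],
  [-60, -45, 0],
  [-108, -82, 0],
  [-156, -118, 0],
  [-204, -155, 0],
  [-252, -191, 0],
  [-300, -228, 0],
  [-348, -264, 0],
  [-396, -300, 0],
  [-444, -337, 0],
  [-492, -373, 0],
  [-530, -402, 10],
  [-552, -418, 40],
  [-552, -418, 90],
  [-552, -418, 140],
  [-552, -418, 165],
  [-552, -418, 169],
  [-552, -418, 169],
], spin=[0, 0, 0, 0, 1, 1, 1, 1, 2, 2, 2, 2, 2.2, 2.2, 2.2, 2.2, 2.2, 2.2], fingers=[0, 0, 0, 0, 0, 0, 0, 0, 0, 0, 0, 0, 0, 0, 0, 0, 0, 0], newtons=30)

```text
t: 2.4
position: [0.5847, 0.0772, 0.063]
ee_rot: [0.0, 0.132, 0.991, -0.0]
wrist_force: [-0.1, -0.1, 0.2]
width: -0.0001
```

Run:
```python
from h import *
import cv2
p,M,s=pose(); T=wristT()
cv2.imwrite('pics/b_w.png',cams.get_image('wrist')[:,:,::-1])
im=cams.get_image('side')[:,:,::-1]; cv2.imwrite('pics/b_s.png',cv2.resize(im[100:240,210:400],None,fx=4,fy=4,interpolation=cv2.INTER_CUBIC))
print(p,loc(p),s['wrist_force'],M.round(3))
```

```text
[0.58471811 0.07717887 0.06296914] [-0.18769339  0.00034077] [-0.07008799 -0.11372674  0.18563866] [[-0.965  0.262  0.001]
 [ 0.262  0.965 -0.001]
 [-0.001 -0.001 -1.   ]]
```

View pics/b_w.png

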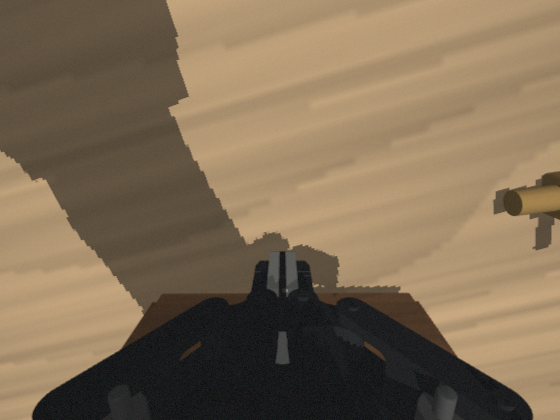

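View pics/b_s.png

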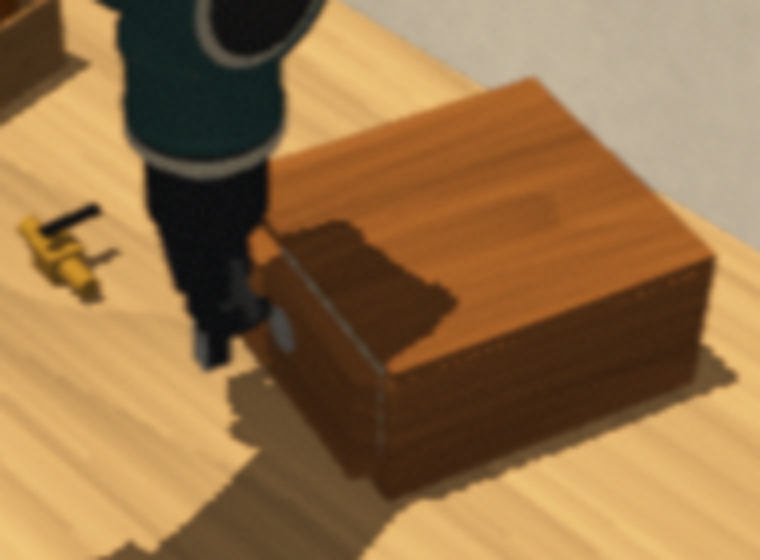

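The wrist picture shows the shut fingers at (283,270), straight ahead of the panel edge (row 293). In the side crop the plate is at (283,330), level with the fingers. Now a slow approach.

Emit:
drive_tool([
  [-8, 0, 0],
  [-16, 0, 0],
  [-22, 0, 0],
  [-26, 0, 0],
  [-29, 0, 0],
  [-31, 0, 0],
  [-33, 0, 0],
], spin=[0, 0, 0, 0, 0, 0, 0], fingers=[0, 0, 0, 0, 0, 0, 0])

```text
t: 3.38
position: [0.6169, 0.0687, 0.0636]
ee_rot: [0.001, 0.132, 0.991, -0.0]
wrist_force: [-0.1, 0.4, -0.6]
width: 0.0003
```

Emit:
drive_tool([
  [-2, 0, 0],
  [-4, 0, 0],
], spin=[0, 0], fingers=[0, 0])

```text
t: 3.62
position: [0.6209, 0.0676, 0.0636]
ee_rot: [0.001, 0.132, 0.991, -0.0]
wrist_force: [-0.1, -0.7, 0.5]
width: -0.0002
```

Emit:
drive_tool([
  [-2, 0, 0],
  [-4, 0, 0],
], spin=[0, 0], fingers=[0, 0])

```text
t: 3.88
position: [0.6243, 0.0667, 0.0636]
ee_rot: [0.0, 0.132, 0.991, -0.0]
wrist_force: [-7.6, -0.1, 5.8]
width: -0.0001
```

Emit:
drive_tool([
  [-2, 0, 0],
  [-4, 0, 0],
], spin=[0, 0], fingers=[0, 0])

```text
t: 4.12
position: [0.6274, 0.0659, 0.0635]
ee_rot: [-0.001, 0.132, 0.991, -0.0]
wrist_force: [-8.0, 1.3, 5.5]
width: 0.0004
```

Emit:
drive_tool([
  [-2, 0, 0],
  [-4, 0, 0],
], spin=[0, 0], fingers=[0, 0])

```text
t: 4.38
position: [0.6305, 0.0651, 0.0634]
ee_rot: [-0.002, 0.132, 0.991, 0.0]
wrist_force: [-8.3, 1.5, 6.7]
width: -0.0002
```

Emit:
drive_tool([
  [-2, 0, 0],
], spin=[0], fingers=[0])

```text
t: 4.5
position: [0.6318, 0.0648, 0.0634]
ee_rot: [-0.003, 0.132, 0.991, 0.0]
wrist_force: [-10.0, 1.3, 7.0]
width: 0.0
```

Emit:
drive_tool([
  [-2, 0, 0],
], spin=[0], fingers=[0])

```text
t: 4.62
position: [0.6322, 0.0647, 0.0632]
ee_rot: [-0.004, 0.132, 0.991, 0.0]
wrist_force: [-20.0, 2.2, 15.5]
width: 0.0004
```

Force is climbing steeply, so the latch has bottomed. Backing off.

Emit:
drive_tool([
  [3, 0, 0],
  [8, 0, 0],
  [18, 0, 0],
  [32, 0, 0],
  [48, 0, 0],
  [65, 0, 0],
  [85, 0, 0],
  [105, 0, 0],
  [115, 0, 0],
  [115, 0, 0],
], spin=[0, 0, 0, 0, 0, 0, 0, 0, 0, 0], fingers=[0, 0, 0, 0, 0, 0, 0, 0, 0, 0])

```text
t: 5.88
position: [0.5211, 0.095, 0.0645]
ee_rot: [-0.004, 0.131, 0.991, 0.0]
wrist_force: [0.6, 0.8, -0.2]
width: 0.0002
```

Run:
```python
from h import *
import cv2
p,M,s=pose()
im=cams.get_image('side')[:,:,::-1]; cv2.imwrite('pics/c_s.png',cv2.resize(im[100:240,210:400],None,fx=4,fy=4,interpolation=cv2.INTER_CUBIC))
print(p,loc(p),s['wrist_force'],M.round(3))
```

```text
[0.52105551 0.09501156 0.06453223] [-0.2538039  0.0009168] [ 0.56876942  0.7755412  -0.22888667] [[-0.966  0.26  -0.008]
 [ 0.26   0.966  0.002]
 [ 0.008 -0.001 -1.   ]]
```

View pics/c_s.png

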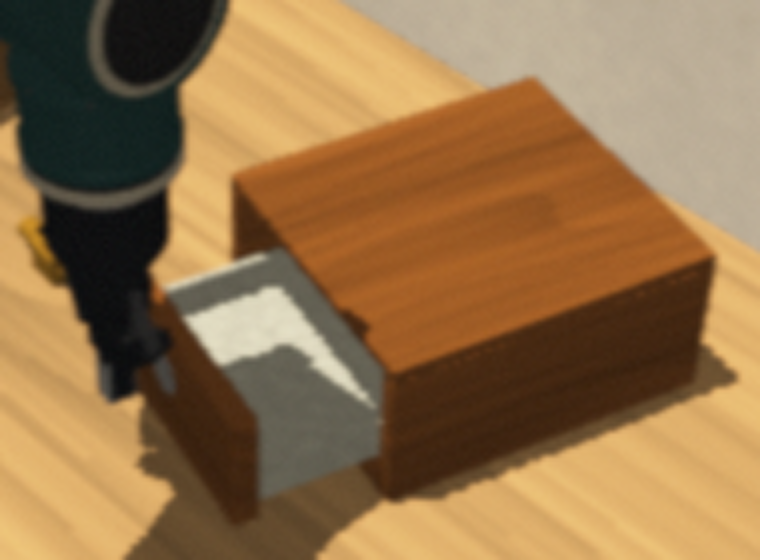

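The drawer is open: in the side crop the panel top runs from (160,290) to (255,425), with the pale drawer floor visible behind it. Next, above the jar.

Run:
```python
from h import *
print(shift([.4275,-.287,.14]))
```

```text
(array([  -8. , -393.2,  -75.3]), np.float64(0.04))
```

Emit:
drive_tool([
  [10, 0, -30],
  [10, -20, -70],
  [10, -60, -75],
  [6, -110, -75],
  [2, -165, -75],
  [0, -220, -75],
  [-4, -275, -75],
  [-8, -325, -75],
  [-8, -365, -75],
  [-8, -388, -75],
  [-8, -393, -75],
  [-8, -393, -75],
], spin=[0, 0, 0, 0, 0, 0, 0, 0, 0, 0, 0, 0], fingers=[0, 30, 75, 75, 75, 75, 75, 75, 75, 75, 75, 75])

```text
t: 7.42
position: [0.4277, -0.2867, 0.1397]
ee_rot: [-0.004, 0.132, 0.991, 0.0]
wrist_force: [0.0, 0.7, 0.1]
width: 0.0748
```

Run:
```python
from h import *
import cv2
p,M,s=pose(); T=wristT()
im=cams.get_image('wrist')[:,:,::-1]; cv2.imwrite('pics/d_w.png',im); np.save('dT.npy',T)
im=cams.get_image('side')[:,:,::-1]; cv2.imwrite('pics/d_s.png',cv2.resize(im[210:400,220:430],None,fx=3,fy=3,interpolation=cv2.INTER_CUBIC))
print(p,s['width'],proj('wrist',[.4275,-.287,.05],T))
```

```text
[ 0.42774899 -0.28673539  0.1396603 ] 0.07484362365298405 (np.float64(281.11976495810774), np.float64(210.92172365369035))
```

View pics/d_w.png

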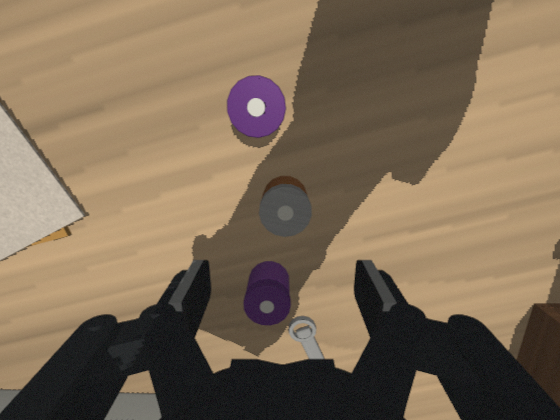

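View pics/d_s.png

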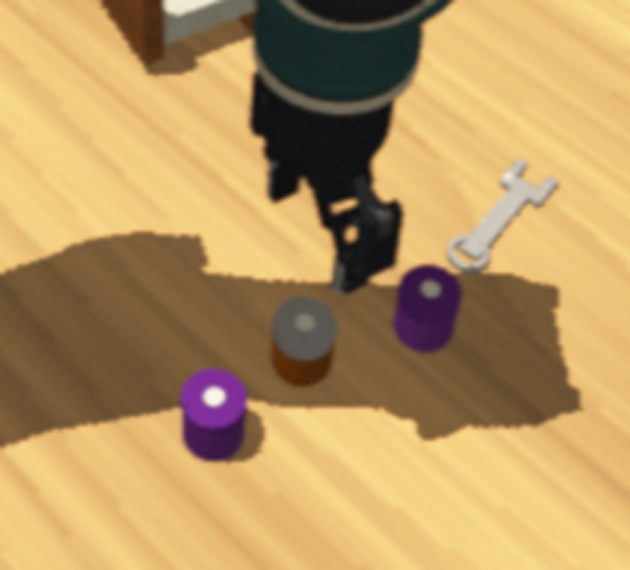

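The wrist view shows the grey lid centred at (285,210), about 4 px to the right of the prediction (about 3 mm in tool y). The purple jars are at (256,107) and (267,306), outside the jaws' path. Lowering and gripping.

Emit:
drive_tool([
  [0, 2.5, 20],
  [0, 2.5, 55],
  [0, 2.5, 90],
  [0, 2.5, 112],
  [0, 2.5, 119.5],
  [0, 2.5, 119.5],
  [0, 2.5, 119.5],
  [0, 2.5, 119.5],
  [0, 2.5, 119.5],
  [0, 2.5, 119.5],
  [0, 2.5, 119.5],
], spin=[0, 0, 0, 0, 0, 0, 0, 0, 0, 0, 0], fingers=[75, 75, 75, 75, 75, 75, 60, 50, 42, 38, 38], newtons=30)

```text
t: 8.9
position: [0.4282, -0.2835, 0.0209]
ee_rot: [-0.003, 0.131, 0.991, 0.0]
wrist_force: [-1.0, 1.5, 8.0]
width: 0.044
```

Run:
```python
from h import *
import cv2
p,M,s=pose(); T=wristT()
im=cams.get_image('wrist')[:,:,::-1]; cv2.imwrite('pics/e_w.png',im)
print(p,s['width'],s['wrist_force'])
```

```text
[ 0.42819334 -0.2835393   0.02088103] 0.04403936963576016 [-1.01557716  1.45928288  7.96457422]
```

View pics/e_w.png

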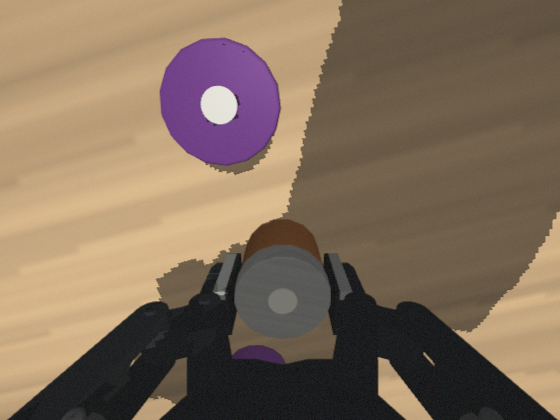

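Run:
```python
from h import *
p,M,s=pose(); T=wristT()
c=atz('wrist',283,291,.05,T); print(c, M.T@(c-p)*1000)
# bay centre when open and jar target
print(shift(np.r_[p[:2],.19]))
q=cab(-.1615-.010,0,.0)
for z in(.19,.051): print(q, shift([q[0],q[1],z]))
```

```text
[ 0.42596615 -0.28201675  0.05      ] [  2.75613725   0.88291259 -29.0944638 ]
(array([ 1.200e+00, -1.000e-01, -1.691e+02]), np.float64(0.11))
[0.60025972 0.07261812 0.        ] (array([ -72.6,  388.6, -169.7]), np.float64(0.11))
[0.60025972 0.07261812 0.        ] (array([-73.5, 388.6, -30.8]), np.float64(0.11))
```

The jar is gripped: width 44 mm, lid centre about (283,291), between the pads. Lifting it and carrying it over the open drawer.

Emit:
drive_tool([
  [0, 0, -15],
  [0, 0, -50],
  [0, 0, -95],
  [0, 0, -135],
  [-5, 30, -150],
  [-15, 75, -150],
  [-25, 125, -150],
  [-35, 180, -150],
  [-45, 235, -150],
  [-55, 285, -150],
  [-65, 330, -150],
  [-74, 365, -150],
  [-76, 383, -150],
  [-76, 388, -150],
  [-76, 388.5, -150],
  [-76, 388.5, -150],
], spin=[0, 0, 0, 0, 0, 0, 0, 0, 0, 0, 0, 0, 0, 0, 0, 0], fingers=[38, 38, 38, 38, 38, 38, 38, 38, 38, 38, 38, 38, 38, 38, 38, 38])

```text
t: 10.95
position: [0.6031, 0.0704, 0.1705]
ee_rot: [-0.003, 0.132, 0.991, 0.0]
wrist_force: [0.2, -0.6, -0.5]
width: 0.0437
```

Run:
```python
from h import *
import cv2
p,M,s=pose(); T=wristT()
im=cams.get_image('wrist')[:,:,::-1]; cv2.imwrite('pics/f_w.png',im)
im=cams.get_image('top')[:,:,::-1]; cv2.imwrite('pics/f_t.png',cv2.resize(im[60:260,180:360],None,fx=3,fy=3,interpolation=cv2.INTER_CUBIC))
im=cams.get_image('side')[:,:,::-1]; cv2.imwrite('pics/f_s.png',cv2.resize(im[100:240,210:400],None,fx=4,fy=4,interpolation=cv2.INTER_CUBIC))
print(p,loc(p)+[.1615,0],s['width'],s['wrist_force'],M.round(3))
# carcass front edge predicted in wrist image, panel edges
for x,z in((-.12,.115),(-.203,.101),(-.223,.101)):
  print(x,[tuple(np.round(proj('wrist',cab(x,y,z),T),1)) for y in(-.095,0,.095)])
```

```text
[0.60312704 0.07041287 0.17045041] [-0.00665601 -0.0013793 ] 0.043670781535497326 [ 0.16490702 -0.63949954 -0.52396715] [[-0.965  0.261 -0.007]
 [ 0.261  0.965  0.001]
 [ 0.007 -0.001 -1.   ]]
-0.12 [(np.float64(161.5), np.float64(283.4)), (np.float64(283.1), np.float64(283.6)), (np.float64(404.7), np.float64(283.7))]
-0.203 [(np.float64(154.6), np.float64(175.1)), (np.float64(283.3), np.float64(175.3)), (np.float64(412.0), np.float64(175.5))]
-0.223 [(np.float64(150.9), np.float64(147.7)), (np.float64(283.4), np.float64(147.9)), (np.float64(415.9), np.float64(148.0))]
```

View pics/f_w.png

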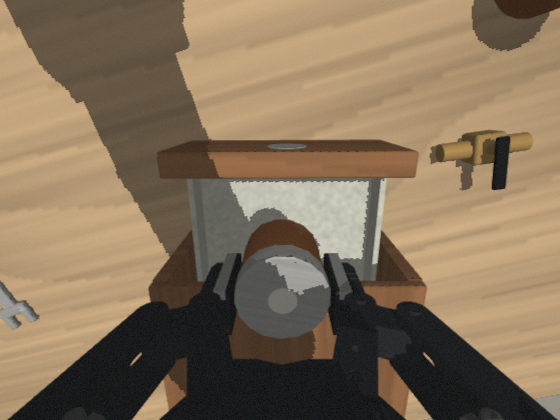

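View pics/f_s.png

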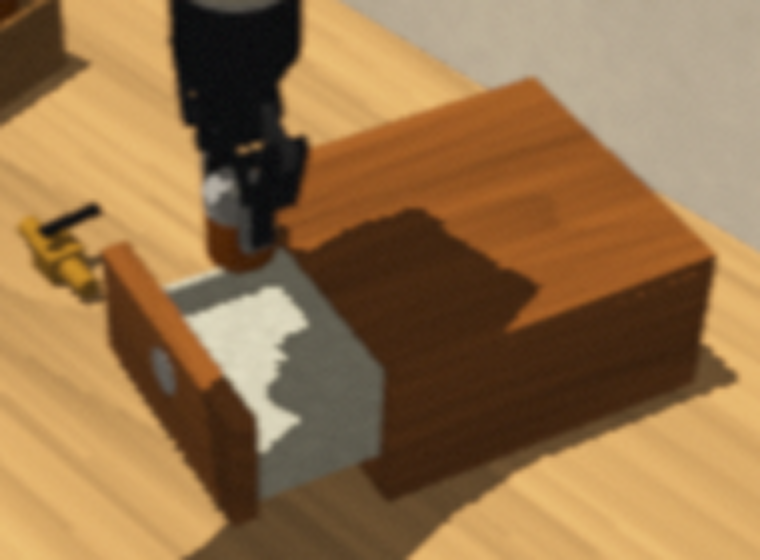

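The wrist view shows the panel's top at rows 151–177 and the carcass edge at about row 285, as predicted. The jar hangs over the pale floor with clearance on all sides. Lowering.

Emit:
drive_tool([
  [0, 1, 15],
  [0, 1, 40],
  [0, 1, 65],
  [0, 1, 88],
  [0, 1, 104],
  [0, 1, 113],
  [0, 1, 117],
  [0, 1, 119],
  [0, 1, 119],
], spin=[0, 0, 0, 0, 0, 0, 0, 0, 0], fingers=[38, 38, 38, 38, 38, 38, 38, 38, 38])

```text
t: 12.22
position: [0.603, 0.0721, 0.0517]
ee_rot: [-0.003, 0.131, 0.991, 0.0]
wrist_force: [0.1, 0.5, -0.6]
width: 0.0436
```

Emit:
drive_tool([
  [0, 0, 1],
  [0, 0, 1],
], spin=[0, 0], fingers=[38, 38])

```text
t: 12.48
position: [0.6031, 0.0721, 0.0509]
ee_rot: [-0.003, 0.131, 0.991, 0.0]
wrist_force: [0.1, 0.3, -0.5]
width: 0.0439
```

Emit:
drive_tool([
  [0, 0, 1],
  [0, 0, 1.5],
], spin=[0, 0], fingers=[38, 38])

```text
t: 12.72
position: [0.603, 0.0722, 0.0494]
ee_rot: [-0.003, 0.131, 0.991, 0.0]
wrist_force: [-0.4, 0.3, -0.2]
width: 0.0442
```

Emit:
drive_tool([
  [0, 0, 1],
  [0, 0, 1],
], spin=[0, 0], fingers=[38, 38])

```text
t: 12.98
position: [0.6034, 0.0721, 0.0489]
ee_rot: [-0.003, 0.131, 0.991, 0.001]
wrist_force: [-1.8, -0.8, 7.7]
width: 0.0439
```

The jar touches the floor. Releasing it, then lifting out.

Emit:
drive_tool([
  [0, 0, -0.5],
  [0, 0, -0.5],
  [0, 0, -0.5],
  [0, 0, -0.5],
  [0, 0, -10],
  [0, 0, -30],
  [0, 0, -60],
  [0, 0, -95],
  [0, 0, -110],
  [0, 0, -110],
], spin=[0, 0, 0, 0, 0, 0, 0, 0, 0, 0], fingers=[52, 60, 66, 66, 66, 66, 66, 66, 66, 66])

```text
t: 14.22
position: [0.6045, 0.072, 0.1603]
ee_rot: [-0.002, 0.131, 0.991, 0.001]
wrist_force: [0.0, -0.8, -2.2]
width: 0.0659
```

Run:
```python
from h import *
import cv2
p,M,s=pose(); T=wristT()
im=cams.get_image('wrist')[:,:,::-1]; cv2.imwrite('pics/g_w.png',im)
im=cams.get_image('side')[:,:,::-1]; cv2.imwrite('pics/g_s.png',cv2.resize(im[100:240,210:400],None,fx=4,fy=4,interpolation=cv2.INTER_CUBIC))
print(p,loc(p)+[.1615,0],s['width'],s['wrist_force'])
```

```text
[0.60447725 0.07201144 0.16025289] [-0.00577048  0.00051656] 0.06592471330885111 [ 0.0276489  -0.79592404 -2.19200389]
```

View pics/g_w.png

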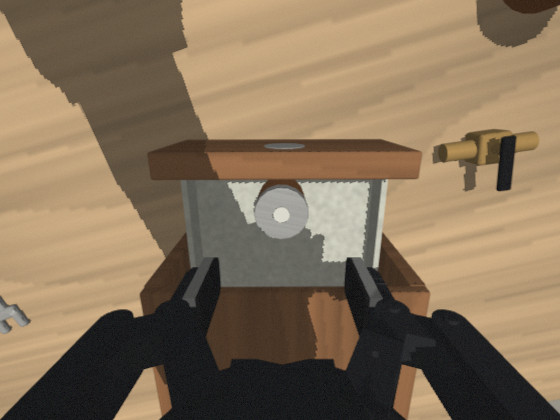

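View pics/g_s.png

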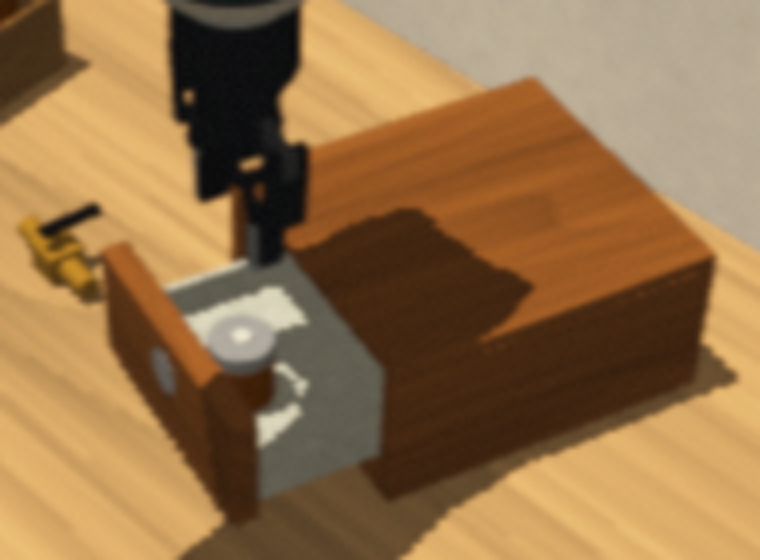

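The jar stands upright on the drawer floor, with its lid at (281,213) in the wrist view and its body upright in the side view. Moving round to the front to close.

Run:
```python
from h import *
print(shift(cab(-.264,.002,.16)),shift(cab(-.264,.002,.064)))
```

```text
(array([95.9,  1.9, -1.1]), np.float64(0.05)) (array([95.3,  1.9, 94.9]), np.float64(0.05))
```

Emit:
drive_tool([
  [15, 2, 0],
  [45, 2, 0],
  [75, 2, 0],
  [92, 2, 0],
  [95, 2, 0],
  [95, 2, 15],
  [95, 2, 45],
  [95, 2, 75],
  [95, 2, 91],
  [95, 2, 95],
  [95, 2, 95],
], spin=[0, 0, 0, 0, 0, 0, 0, 0, 0, 0, 0], fingers=[66, 40, 10, 0, 0, 0, 0, 0, 0, 0, 0])

```text
t: 15.7
position: [0.5122, 0.0986, 0.0641]
ee_rot: [-0.003, 0.132, 0.991, 0.0]
wrist_force: [0.1, 0.3, 0.4]
width: -0.0001
```

Emit:
drive_tool([
  [-5, 0, 0],
  [-11, 0, 0],
  [-17, 0, 0],
  [-21, 0, 0],
  [-24, 0, 0],
  [-26, 0, 0],
  [-28, 0, 0],
  [-30, 0, 0],
  [-32, 0, 0],
  [-34, 0, 0],
], spin=[0, 0, 0, 0, 0, 0, 0, 0, 0, 0], fingers=[0, 0, 0, 0, 0, 0, 0, 0, 0, 0])

```text
t: 16.95
position: [0.5449, 0.0899, 0.0639]
ee_rot: [-0.003, 0.131, 0.991, 0.0]
wrist_force: [-2.7, 0.0, 2.9]
width: -0.0001
```

Emit:
drive_tool([
  [-2, 0, 0],
  [-4, 0, 0],
  [-6.5, 0, 0],
  [-9, 0, 0],
  [-11.5, 0, 0],
  [-14, 0, 0],
  [-16.5, 0, 0],
  [-19, 0, 0],
  [-21.5, 0, 0],
  [-24, 0, 0],
  [-26.5, 0, 0],
  [-29, 0, 0],
  [-31.5, 0, 0],
  [-34, 0, 0],
  [-36, 0, 0],
  [-38, 0, 0],
], spin=[0, 0, 0, 0, 0, 0, 0, 0, 0, 0, 0, 0, 0, 0, 0, 0], fingers=[0, 0, 0, 0, 0, 0, 0, 0, 0, 0, 0, 0, 0, 0, 0, 0])

```text
t: 18.95
position: [0.5817, 0.08, 0.0637]
ee_rot: [-0.003, 0.131, 0.991, 0.001]
wrist_force: [-4.0, 3.1, 4.0]
width: -0.0
```

Emit:
drive_tool([
  [-2, 0, 0],
  [-4, 0, 0],
  [-6.5, 0, 0],
  [-9, 0, 0],
  [-11.5, 0, 0],
  [-14, 0, 0],
  [-16.5, 0, 0],
  [-19, 0, 0],
  [-21.5, 0, 0],
  [-24, 0, 0],
  [-26.5, 0, 0],
  [-29, 0, 0],
  [-31.5, 0, 0],
  [-33.5, 0, 0],
], spin=[0, 0, 0, 0, 0, 0, 0, 0, 0, 0, 0, 0, 0, 0], fingers=[0, 0, 0, 0, 0, 0, 0, 0, 0, 0, 0, 0, 0, 0])

```text
t: 20.7
position: [0.6139, 0.0714, 0.0634]
ee_rot: [-0.003, 0.131, 0.991, 0.001]
wrist_force: [-6.3, 3.6, 6.1]
width: -0.0001
```

Emit:
drive_tool([
  [-2, 0, 0],
  [-4, 0, 0],
  [-6, 0, 0],
  [-8, 0, 0],
  [-10, 0, 0],
  [-12, 0, 0],
], spin=[0, 0, 0, 0, 0, 0], fingers=[0, 0, 0, 0, 0, 0])

```text
t: 21.45
position: [0.6253, 0.0683, 0.0633]
ee_rot: [-0.004, 0.131, 0.991, 0.001]
wrist_force: [-7.3, 2.9, 6.5]
width: -0.0002
```

Emit:
drive_tool([
  [-1.7, 0, 0],
], spin=[0], fingers=[0])

```text
t: 21.58
position: [0.6268, 0.0679, 0.0633]
ee_rot: [-0.004, 0.131, 0.991, 0.001]
wrist_force: [-7.4, 2.2, 6.3]
width: -0.0001
```

Emit:
drive_tool([
  [-1.5, 0, 0],
], spin=[0], fingers=[0])

```text
t: 21.7
position: [0.6281, 0.0676, 0.0633]
ee_rot: [-0.004, 0.131, 0.991, 0.001]
wrist_force: [-6.1, 2.8, 5.6]
width: 0.0004
```

Emit:
drive_tool([
  [-1.5, 0, 0],
], spin=[0], fingers=[0])

```text
t: 21.82
position: [0.6293, 0.0672, 0.0632]
ee_rot: [-0.005, 0.131, 0.991, 0.001]
wrist_force: [-7.6, 2.3, 6.4]
width: -0.0002
```

Emit:
drive_tool([
  [-1.5, 0, 0],
], spin=[0], fingers=[0])

```text
t: 21.95
position: [0.6305, 0.0669, 0.0632]
ee_rot: [-0.005, 0.131, 0.991, 0.001]
wrist_force: [-7.2, 2.1, 6.2]
width: 0.0
```

Emit:
drive_tool([
  [-1.2, 0, 0],
], spin=[0], fingers=[0])

```text
t: 22.08
position: [0.6314, 0.0667, 0.0631]
ee_rot: [-0.006, 0.131, 0.991, 0.001]
wrist_force: [-7.2, 2.5, 7.2]
width: 0.0
```

Emit:
drive_tool([
  [-1.2, 0, 0],
], spin=[0], fingers=[0])

```text
t: 22.2
position: [0.6323, 0.0664, 0.0631]
ee_rot: [-0.006, 0.131, 0.991, 0.001]
wrist_force: [-7.6, 2.8, 7.7]
width: -0.0003
```

Emit:
drive_tool([
  [-1.2, 0, 0],
], spin=[0], fingers=[0])

```text
t: 22.32
position: [0.6331, 0.0662, 0.063]
ee_rot: [-0.007, 0.131, 0.991, 0.001]
wrist_force: [-7.4, 2.5, 5.9]
width: -0.0002
```

Emit:
drive_tool([
  [-1.2, 0, 0],
], spin=[0], fingers=[0])

```text
t: 22.45
position: [0.634, 0.0659, 0.063]
ee_rot: [-0.007, 0.131, 0.991, 0.001]
wrist_force: [-7.9, 2.6, 7.2]
width: 0.0001
```

Emit:
drive_tool([
  [-1.2, 0, 0],
], spin=[0], fingers=[0])

```text
t: 22.58
position: [0.6343, 0.0659, 0.0629]
ee_rot: [-0.008, 0.131, 0.991, 0.001]
wrist_force: [-16.5, 3.6, 15.4]
width: -0.0002
```

The latch has bottomed. Backing off.

Emit:
drive_tool([
  [2, 0, 0],
  [5, 0, 0],
  [8, 0, 0],
  [11, 0, 0],
  [15, 0, 0],
  [22, 0, 0],
  [34, 0, 0],
  [50, 0, 0],
  [75, 0, 0],
  [100, 0, 0],
  [125, 0, 0],
  [140, 0, 0],
  [140, 0, 0],
], spin=[0, 0, 0, 0, 0, 0, 0, 0, 0, 0, 0, 0, 0], fingers=[0, 0, 0, 0, 0, 0, 0, 0, 0, 0, 0, 0, 0])

```text
t: 24.2
position: [0.4986, 0.1026, 0.0654]
ee_rot: [-0.008, 0.13, 0.991, 0.001]
wrist_force: [1.3, -0.3, 0.2]
width: 0.0001
```

Run:
```python
from h import *
import cv2
p,M,s=pose()
t=cams.get_image('top')[:,:,::-1]; cv2.imwrite('pics/h_t.png',t)
im=cams.get_image('side')[:,:,::-1]; cv2.imwrite('pics/h_s.png',cv2.resize(im[100:240,210:400],None,fx=4,fy=4,interpolation=cv2.INTER_CUBIC))
print(p,s['t'],s['wrist_force'])
```

```text
[0.49855549 0.10256549 0.06543251] 24.2 [ 1.29452238 -0.2620498   0.22955515]
```

View pics/h_s.png

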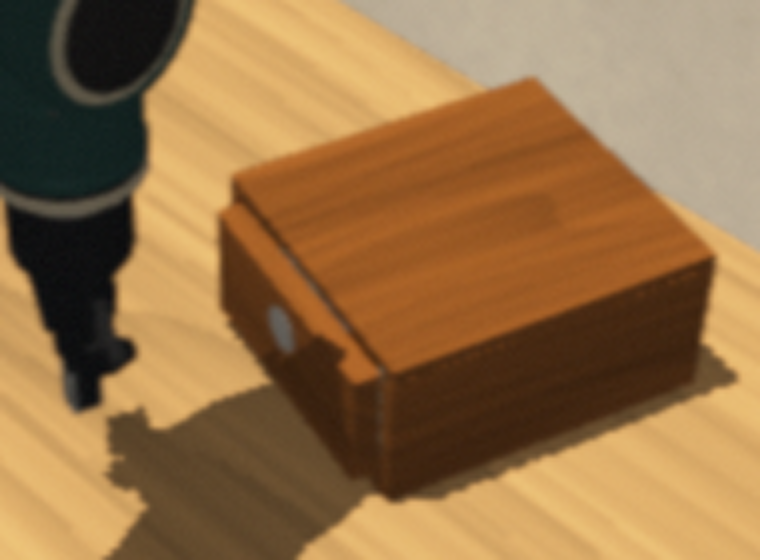

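View pics/h_t.png

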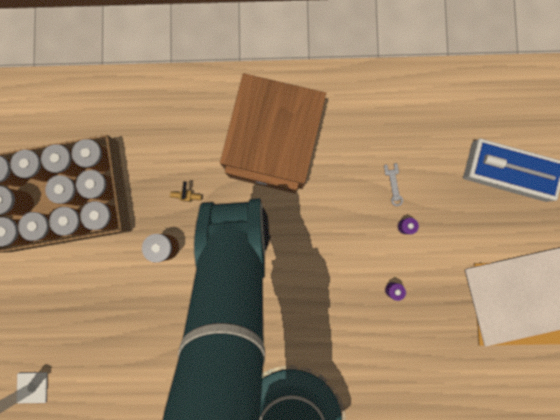

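The side crop shows the drawer shut, with the plate at (283,330), exactly where it was when latched at the start. In the top view the big jar (156,247), valve (186,192) and wrench (394,185) are unmoved, and the fingers are clear of everything.

Run:
```python
from h import *
print(bot.finish_job())
```

```text
the job is handed in; nothing more can be done
None
```

The job is handed in at about 24 s of the 72 s. I pressed the drawer until its latch let go, stood the small jar in it, and pressed it shut again until the latch held. `finish_job` reported no verdict.

**Checks that passed**
- **Drawer:** the last side picture shows it shut, with the push plate at the same pixel as when it was latched at the start.
- **Bystanders:** the big jar, valve and wrench are where they were in the first top picture. The purple look-alikes also look unmoved.
- **Robot:** the gripper stands clear, about 140 mm back from the panel, with the wrist force near zero.
- **Jar:** it stood upright on the drawer floor when I let go of it. I could not see it once the drawer was shut, so its final pose is inferred from the slow close of about 16–20 mm/s.

**Less comfortable**
- **Force above the advised 11–13 N:** on both presses it jumped in the last 1 mm step when the latch bottomed. It read about 20 N horizontally when opening and about 17 N when closing.
- **Possible breach of the 24 N limit:** the wrist also read about 15 N vertically each time, probably friction. With that included the totals were about 25 N (opening) and 23 N (closing). Wrist force is not the same as contact force on the drawer, so I can't rule out that the opening press reached 24 N. The latch worked normally afterwards.

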